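# Set the router lift's depth dial to the long scale line

## Task

On the bench lies an aluminium router-lift plate with a round black depth dial in a scale collar. With the fingertips, push the upright post on the dial round, either way, until the dial's index mark lines up with the one long line of the scale, then move clear. The post is pushed, not held: do not take it between the fingers, do not pull the dial up, and leave the push block, the wood offcut and the brass setup block where they are.

Things in the scene. Friction and masses are not known exactly. Their poses are not given: they have to be found in the camera images.
- dial_center (a point): The centre of the dial's face, on its vertical turning axis, 59 mm above the bench. The dial is a flat black disc 140 mm in diameter, its face level and nearly flush (2 mm proud) with the aluminium scale collar around it (210 mm outer diameter, fixed), which lies on a fixed aluminium plate 440 x 260 x 45 mm. A black hub cap 34 mm in diameter and 6 mm high sits on the centre. z is vertical.
- post_top (a point): The top centre of the dial's finger post: an upright plain steel cylinder 16 mm in diameter standing 32 mm above the dial's face (top 91 mm above the bench), 52 mm from the dial's axis and diametrically opposite the index mark. It turns with the dial and is the only thing to push.
- index_mark (a point): The outer end of the dial's index mark, 71.5 mm from the dial's axis, where the dial meets the scale. The mark is a single pale radial line 36 mm long and 6 mm wide on the black face, opposite the post.
- target_line (a point): The inner end of the target scale line, also 71.5 mm from the dial's axis. It is the one long black radial line on the collar (30 mm long, 6 mm wide); all the others, every 15 degrees, are short (9 mm) and thin. Does not move.
- dial (a joint): Turning angle of the dial in rad about the vertical, growing anticlockwise seen from above. It starts between -1 and 1 and turns freely either way to 6.5 rad. It is stiff (about 0.15 N m, some 3 N at the post) and stays where it is left, with no detents or spring.
- dial_lift (a joint): How far the dial has been pulled up off its seat, in m: 0 when seated, 0.015 at most. Only its weight (about 5 N) keeps it down.
- push_block_mid (a point): Bystander: loose yellow push block lying on the bench beside the plate, base 190 x 75 x 18 mm with a bow handle on top, 61 mm high over all; this point is on its centre line, 25 mm above its underside.
- offcut_mid (a point): Bystander: loose pale wood offcut 90 x 45 x 19 mm lying on the plate; this point is its centre.
- setup_block_mid (a point): Bystander: loose brass setup block 25 x 25 x 40 mm standing on the plate; this point is its centre.

How it is judged:
At the end, for the whole second after the job is handed in: The outer end of the dial's index mark is within 5 mm (4 degrees) of the inner end of the long scale line, with the dial at rest and seated; the three bystanders are within 15 mm of where they were (horizontal distance between index_mark and target_line below 0.005 m and velocity of joint dial between -0.03 and 0.03 rad/s and value of joint dial_lift below 0.002 m and distance of each of push_block_mid, offcut_mid, setup_block_mid from where it was at the start of the episode below 0.015 m); the robot touches nothing.
It fails at once if the dial is pulled up more than 5 mm (value of joint dial_lift above 0.005 m).
It fails at once if the post is taken between the fingers (the grasp point is within 6 mm of the post's axis, less than 12 mm above its top) (horizontal distance between the grasp point and post_top below 0.006 m and z of the grasp point in the frame of post_top below 0.012 m).
It fails at once if a bystander is lifted or shoved (more than 15 mm): push block (distance of push_block_mid from where it was at the start of the episode above 0.015 m).
It fails at once if a bystander is lifted or shoved (more than 15 mm): offcut (distance of offcut_mid from where it was at the start of the episode above 0.015 m).
It fails at once if a bystander is lifted or shoved (more than 15 mm): setup block (distance of setup_block_mid from where it was at the start of the episode above 0.015 m).
It also fails if it takes over 64 s, if anything falls off the work surface, if the arm or the gripper's body presses on something with over 40 N, if the wrist force passes 120 N, or if a joint passes its speed limit or range.

## Robot

A 7-joint arm with a two-finger parallel gripper is mounted at the origin on the work surface. World frame = base frame: x ahead of the robot, y to its left, z up, the work surface at z = 0. Lengths are in m, angles in rad, forces in N, time in s.
With the tool pointing down it reaches from about 0.425 to 0.875 m from the base axis. Payload 9.9 kg.
Tool frame: the origin (TCP) lies at the very end of the fingers, on their centre line; the grasp point (between the pads) lies 19 mm behind it; z points along the fingers, y is the line along which they close (so a half turn about z gives the same grasp; the last joint's range is limited). The gripper opens to 85 mm and grips with 20 to 120 N. Pads are 22 mm wide; open, the fingers measure 114 mm over their backs; the gripper's body (76 mm by 85 mm) begins 54 mm behind the grasp point. The pads swing forward as they close: fully open they stand 13 mm farther back than shut.
Start: joints at [1.227, 0.576, 0.025, 1.437, -0.015, 1.129, -0.057], TCP at [0.173, -0.652, 0.231] pointing down, gripper open.
Joint ranges: [-2.76, 2.76], [-0.34, 2.15], [-1.52, 1.57], [0.19, 2.46], [-1.09, 4.23], [0.17, 1.99], [-2.82, 2.82]. Speed limits (rad/s): [2.22, 2.22, 3.01, 3.01, 3.14, 3.14, 3.14].

## Interface

Orientations are given as [roll, pitch, yaw] about the fixed x, y, z axes, in that order (R = Rz(yaw) Ry(pitch) Rx(roll)).
In Python, from station import observe, read_camera, camera_info, close_job gives the robot as it stands.
- The arm moves only by the shell command python3 -m creep 'ROWS' [FORCE]. ROWS is JSON, a list of rows, each an object with "translation": the shift along the tool's x, y, z in units of 50 mm (1.0 is 50 mm), a list of three; "delta_rot": the turn, a rotation vector about the tool's x, y, z in rad, a list of three; "hand": the finger opening in mm, from 0 to 85.4. A call has 1 to 10 rows; each row is the pose to reach, as a shift and turn from the pose commanded when the call began, along the tool's axes at that moment; what a row does not reach only later rows make up. A row lasts 1/10 s, in which the tool goes at most 50 mm and 8.59 degrees, less where a joint would pass 70% of its speed; a pose out of reach is approached as far as the arm can. A call with a gripper value outside its range is refused whole. The fingers move at their own pace and stop on an object; FORCE is the grip in N (left out, the last holds). Time passes only in rows, so rows that repeat a pose let the fingers close. It gives the time, the measured TCP pose, the force, the opening and the grip force at its end, in the units of the state.
- observe(): the state, without advancing time (a new reading comes with each control period).
- read_camera(name): name is "scene" or "top" or "wrist"; returns the picture (480x640x3 uint8, red, green, blue); there is no depth.
- camera_info(name): a dict with "vfov" (degrees; the focal length in pixels is half the picture's height over the tangent of half this angle, whatever the lens; pixels are square), "cx", "cy" (the principal point, pixels), "R" (3x3) and "t" (3): a world point X has camera coordinates R X + t. Camera axes: x right, y down, z forward; pixel columns grow to the right and rows downward; lengths in m; the calibration is good to about 2 mm. A picture is of the moment at which its call begins: read the wrist's pose just before it. camera_info takes no time and is no camera call; for the wrist camera it gives the pose at the moment of the call.
- close_job(): hands the job in; it is judged then, once.
The state is a dict: "time": time; "joint_pos": joint angles; "dq": joint speeds; "joint_efforts": joint torques, N m; "position": TCP position; "ee_rot": TCP orientation; "ft_force": force on the tool from outside, world axes, zero at the start; "wrist_torque": the same for the moment, N m; "gripper_width": opening from 0.0 (shut) to 1.0 (fully open); "gripper_force": force on a finger pad.
Only numpy, scipy, OpenCV 4.12 (cv2) and the standard library are available. Lean on these libraries where they do the work, as an engineer would, in place of code of your own. Each camera call takes 0.05 s, during which the arm holds its last target. There are 200 camera calls.

## Working session

There is one attempt and no reset: what is moved stays moved. The work goes in short steps, Python scripts to look and compute and a shell command to move; the robot and the scene stay as the last step left them, time stands still between calls to the robot, and variables do not carry over. Pictures are saved under pics/ and viewed, at most 10 in all, crops included, and the job is handed in when it is done.

```bash
mkdir -p pics
python3 - <<'E'
from station import *
import cv2
s=observe(); print(s['time'],s['position'],s['ee_rot'],s['gripper_width'])
for n in ('top','scene'):
    c=camera_info(n); print(n,c)
    cv2.imwrite(f'pics/{n}0.png',read_camera(n)[...,::-1])
E
```

```text
0.0 [ 0.17329878 -0.65188676  0.23043193] [-3.13990681e+00  5.18564647e-05  2.59805064e-01] 1.0020396563602623
top {'vfov': 56.24406071949126, 'cx': 318.6780712856973, 'cy': 237.74476403126943, 'R': array([[ 1.02808403e-02, -9.99946938e-01, -6.52648009e-04],
       [-9.96373357e-01, -1.01889625e-02, -8.44767301e-02],
       [ 8.44655977e-02,  1.51877286e-03, -9.96425239e-01]]), 't': array([0.05329848, 0.58794249, 0.91253131])}
scene {'vfov': 54.770073507623515, 'cx': 319.52650835331525, 'cy': 241.16490198213856, 'R': array([[-0.81915343,  0.57348507, -0.01012597],
       [ 0.42781414,  0.59913063, -0.67676994],
       [-0.38205067, -0.55871045, -0.73612493]]), 't': array([ 0.42484783, -0.21435773,  1.1928029 ])}
```

View pics/top0.png

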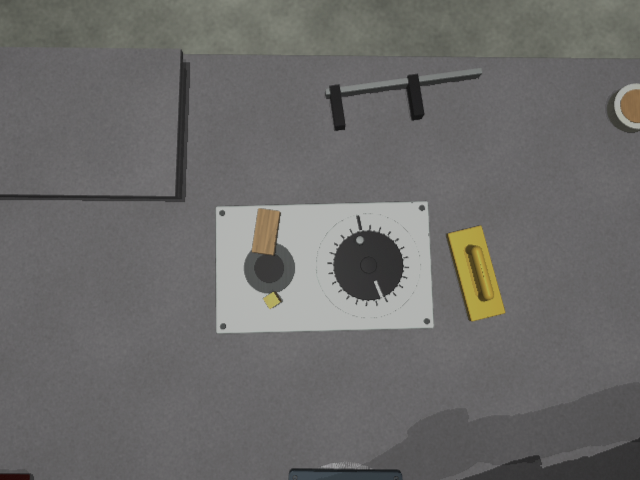

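View pics/scene0.png

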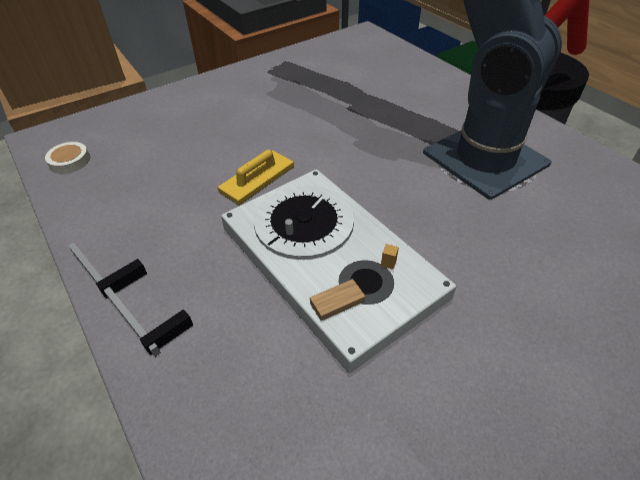

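Top view: dial centre is near (368,265), post top (360,240), index mark end (384,302) and long line (361,230)-(358,216). The index needs about half a turn. I'll enlarge it and back-project.

```bash
cat > h.py <<'E'
import numpy as np, cv2
from station import *
def ray(c,u,v,z):
    f=240/np.tan(np.radians(c['vfov'])/2); R=np.array(c['R']);t=np.array(c['t'])
    o=-R.T@t; d=R.T@np.array([(u-c['cx'])/f,(v-c['cy'])/f,1]); return o+d*(z-o[2])/d[2]
def pix(c,X):
    f=240/np.tan(np.radians(c['vfov'])/2); p=np.array(c['R'])@np.array(X)+c['t']; return np.array([c['cx']+f*p[0]/p[2],c['cy']+f*p[1]/p[2]])
E
python3 - <<'E'
from h import *
c=camera_info('top')
for n,u,v,z in [('cen',368.5,265,.059),('hub',368.5,265,.065),('post',360,240,.091),('idx',384,302,.059),('tgt_in',361,230,.057),('tgt_out',358.5,216,.057),('push1',465,230,.018),('push2',488,318,.018),('push3',448,235,.018),('off',266,232,.064),('brass',272,300,.085)]:
    print(n,ray(c,u,v,z).round(4))
im=cv2.imread('pics/top0.png')[205:330,305:435]
cv2.imwrite('pics/c1.png',cv2.resize(im,None,fx=4.6,fy=4.6,interpolation=cv2.INTER_CUBIC))
E
```

```text
cen [ 0.5308 -0.041   0.059 ]
hub [ 0.5306 -0.0403  0.065 ]
post [ 0.5782 -0.0209  0.091 ]
idx [ 0.4577 -0.0718  0.059 ]
tgt_in [ 0.6012 -0.026   0.057 ]
tgt_out [ 0.6296 -0.0209  0.057 ]
push1 [ 0.6075 -0.2486  0.018 ]
push2 [ 0.4247 -0.293   0.018 ]
push3 [ 0.5965 -0.2126  0.018 ]
off [0.5945 0.1649 0.064 ]
brass [0.4607 0.1481 0.085 ]
```

View pics/c1.png

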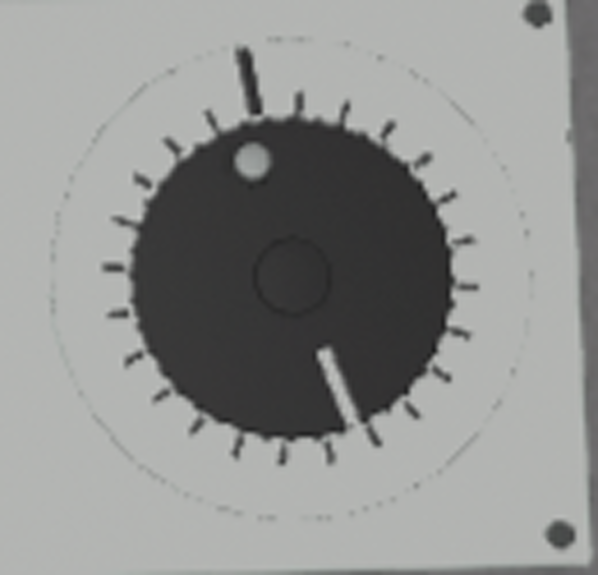

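Crop: centre (293,276), post (253,161), index end (358,424), long line inner end (257,114). The index sits at about 204° and the target at about 12°, so the dial needs about +169° anticlockwise. The plan is to shut the fingers, go to the clockwise side of the post, and follow the arc with the tool turning with it.

```bash
cat >> h.py <<'E'
from scipy.spatial.transform import Rotation as Ro
C=np.array([.531,-.041])
def go(x,y,z,yaw):
    s=observe(); R0=Ro.from_euler('xyz',s['ee_rot']); R1=Ro.from_euler('xyz',[np.pi,0,np.radians(yaw)])
    p=np.array(s['position']); print('tr',(R0.inv().apply(np.array([x,y,z])-p)/.05).round(3),'rot',(R0.inv()*R1).as_rotvec().round(3))
def arc(ang,z=.072,r=.052): go(C[0]+r*np.cos(np.radians(ang)),C[1]+r*np.sin(np.radians(ang)),z,ang)
def st():
    s=observe(); p=np.array(s['position']); d=p[:2]-C
    print('t',s['time'],'p',p.round(4),'yaw',np.degrees(s['ee_rot'][2]).round(1),'ang',np.degrees(np.arctan2(d[1],d[0])).round(1),'r',np.hypot(*d).round(4),'F',np.round(s['ft_force'],1),'w',round(s['gripper_width'],3),'q',np.round(s['joint_pos'],2))
E
python3 - <<'E'
from h import *
c=camera_info('top')
cen=ray(c,368.7,265,.063); print(cen)
for n,u,v,z in [('post',360,240,.091),('idx',382.8,297.2,.059),('tgt_in',360.9,229.8,.057),('tgt_out',357.6,215.5,.057)]:
    d=(ray(c,u,v,z)-cen)[:2]; print(n,np.hypot(*d).round(4),np.degrees(np.arctan2(d[1],d[0])).round(1))
arc(-20,.2)
E
```

```text
[ 0.53067074 -0.04093069  0.063     ]
post 0.0516 22.8
idx 0.0697 -155.8
tgt_in 0.0725 12.1
tgt_out 0.1023 12.4
tr [10.906 -9.375  0.624] rot [-0.001  0.001  0.609]
```

```bash
python3 -m creep '[{"translation":[3,-2.6,0],"delta_rot":[0,0,0.2],"hand":0},{"translation":[3,-2.6,0],"delta_rot":[0,0,0.2],"hand":0},{"translation":[3,-2.6,0],"delta_rot":[0,0,0.2],"hand":0},{"translation":[6,-5.2,0],"delta_rot":[0,0,0.4],"hand":0},{"translation":[6,-5.2,0],"delta_rot":[0,0,0.4],"hand":0},{"translation":[6,-5.2,0],"delta_rot":[0,0,0.4],"hand":0},{"translation":[6,-5.2,0],"delta_rot":[0,0,0.4],"hand":0},{"translation":[6,-5.2,0],"delta_rot":[0,0,0.4],"hand":0},{"translation":[6,-5.2,0],"delta_rot":[0,0,0.4],"hand":0},{"translation":[6,-5.2,0],"delta_rot":[0,0,0.4],"hand":0}]' 40 && python3 -c "
from h import *
st(); arc(-20,.2)"
```

```text
time: 1.1
position: [0.3971, -0.323, 0.2312]
ee_rot: [-3.141, 0.0, -0.137]
ft_force: [-0.3, -0.9, 0.3]
gripper_width: 0.0
gripper_force: 0.0
t 1.1 p [ 0.3971 -0.323   0.2312] yaw -7.9 ang -115.4 r 0.3122 F [-0.3 -0.9  0.3] w 0.0 q [ 0.54  0.34  0.07  1.86 -0.03  0.94 -1.09]
tr [ 2.899 -5.735  0.623] rot [-0.     0.     0.212]
```

```bash
python3 -m creep '[{"translation":[2.9,-5.73,0.62],"delta_rot":[0,0,0.21],"hand":0},{"translation":[2.9,-5.73,0.62],"delta_rot":[0,0,0.21],"hand":0},{"translation":[2.9,-5.73,0.62],"delta_rot":[0,0,0.21],"hand":0},{"translation":[2.9,-5.73,0.62],"delta_rot":[0,0,0.21],"hand":0},{"translation":[2.9,-5.73,0.62],"delta_rot":[0,0,0.21],"hand":0},{"translation":[2.9,-5.73,0.62],"delta_rot":[0,0,0.21],"hand":0},{"translation":[2.9,-5.73,0.62],"delta_rot":[0,0,0.21],"hand":0},{"translation":[2.9,-5.73,0.62],"delta_rot":[0,0,0.21],"hand":0},{"translation":[2.9,-5.73,0.62],"delta_rot":[0,0,0.21],"hand":0},{"translation":[2.9,-5.73,0.62],"delta_rot":[0,0,0.21],"hand":0}]' && python3 -c "
from h import *
st(); arc(-20)
cv2.imwrite('pics/w1.png',read_camera('wrist')[...,::-1])
c=camera_info('wrist')
for X in ([.531,-.041,.065],[.579,-.021,.091],[.580,-.059,.072],[.6012,-.026,.057]): print(pix(c,X).round())"
```

```text
time: 2.1
position: [0.5795, -0.0632, 0.2003]
ee_rot: [3.14, 0.0, -0.353]
ft_force: [-0.3, -1.1, -0.4]
gripper_width: -0.002
gripper_force: 0.0
t 2.1 p [ 0.5795 -0.0632  0.2003] yaw -20.3 ang -24.7 r 0.0533 F [-0.3 -1.1 -0.4] w -0.002 q [-0.01  0.47  0.05  1.73 -0.03  0.94 -1.87]
tr [-0.023 -0.09   2.565] rot [ 0.001  0.    -0.004]
[316. 290.]
[263. 255.]
[315. 228.]
[264. 211.]
```

View pics/w1.png

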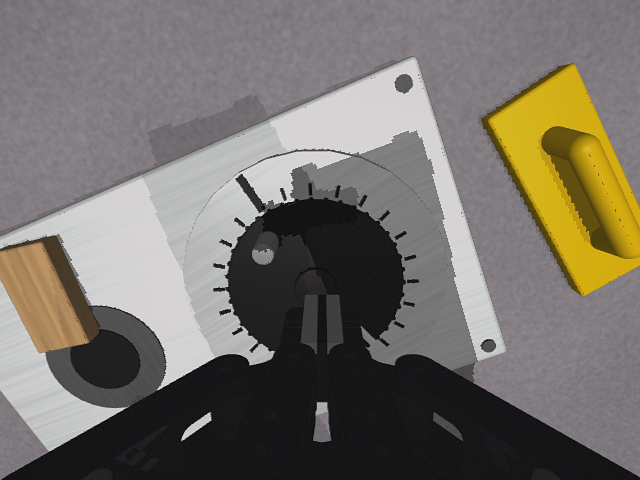

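The wrist view agrees: post top at (263,256) against (263,255) predicted, long line inner end at (262,209), fingers shut to the right of the post. Descend and look at the clearance by force, then begin the arc.

```bash
python3 -m creep '[{"translation":[0,-0.03,0.6],"delta_rot":[0,0,0],"hand":0},{"translation":[0,-0.06,1.2],"delta_rot":[0,0,0],"hand":0},{"translation":[-0.02,-0.09,1.8],"delta_rot":[0,0,0],"hand":0},{"translation":[-0.02,-0.09,2.2],"delta_rot":[0,0,0],"hand":0},{"translation":[-0.02,-0.09,2.4],"delta_rot":[0,0,0],"hand":0},{"translation":[-0.02,-0.09,2.55],"delta_rot":[0,0,0],"hand":0},{"translation":[-0.02,-0.09,2.55],"delta_rot":[0,0,0],"hand":0}]' && python3 -c "
from h import *
st(); arc(-20)
for k in range(1,11):
    a=np.radians(4*k); print(round(1.04*(np.cos(a)-1),3),round(-1.04*np.sin(a),3),round(-a,3))"
```

```text
time: 2.85
position: [0.5806, -0.0567, 0.0727]
ee_rot: [3.141, 0.0, -0.351]
ft_force: [-0.5, 0.1, -0.1]
gripper_width: 0.0
gripper_force: 0.0
t 2.85 p [ 0.5806 -0.0567  0.0727] yaw -20.1 ang -17.6 r 0.052 F [-0.5  0.1 -0.1] w 0.0 q [-0.01  0.62  0.03  1.86 -0.03  0.66 -1.87]
tr [0.    0.044 0.014] rot [ 0.     0.    -0.002]
-0.003 -0.073 -0.07
-0.01 -0.145 -0.14
-0.023 -0.216 -0.209
-0.04 -0.287 -0.279
-0.063 -0.356 -0.349
-0.09 -0.423 -0.419
-0.122 -0.488 -0.489
-0.158 -0.551 -0.559
-0.199 -0.611 -0.628
-0.243 -0.668 -0.698
```

```bash
python3 -m creep '[{"translation":[-0.003,-0.073,0],"delta_rot":[0,0,-0.07],"hand":0},{"translation":[-0.01,-0.145,0],"delta_rot":[0,0,-0.14],"hand":0},{"translation":[-0.023,-0.216,0],"delta_rot":[0,0,-0.209],"hand":0},{"translation":[-0.04,-0.287,0],"delta_rot":[0,0,-0.279],"hand":0},{"translation":[-0.063,-0.356,0],"delta_rot":[0,0,-0.349],"hand":0},{"translation":[-0.09,-0.423,0],"delta_rot":[0,0,-0.419],"hand":0},{"translation":[-0.122,-0.488,0],"delta_rot":[0,0,-0.489],"hand":0},{"translation":[-0.158,-0.551,0],"delta_rot":[0,0,-0.559],"hand":0},{"translation":[-0.199,-0.611,0],"delta_rot":[0,0,-0.628],"hand":0},{"translation":[-0.243,-0.668,0],"delta_rot":[0,0,-0.698],"hand":0}]' && python3 -c "
from h import *
st(); arc(20)
im=read_camera('top')[205:330,305:435,::-1]
cv2.imwrite('pics/c2.png',cv2.resize(im,None,fx=4.6,fy=4.6,interpolation=cv2.INTER_CUBIC))"
```

```text
time: 3.85
position: [0.5818, -0.0219, 0.0742]
ee_rot: [3.139, -0.002, 0.349]
ft_force: [0.6, -3.1, -0.6]
gripper_width: -0.004
gripper_force: 1.8
t 3.85 p [ 0.5818 -0.0219  0.0742] yaw 20.0 ang 20.6 r 0.0543 F [ 0.6 -3.1 -0.6] w -0.004 q [ 0.06  0.62 -0.16  1.86  0.15  0.67 -1.41]
tr [-0.045  0.01   0.044] rot [ 0.002 -0.002  0.   ]
```

View pics/c2.png

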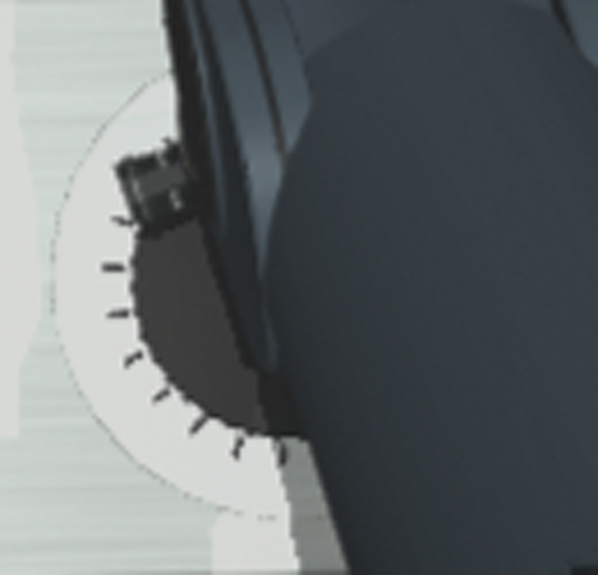

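The arm hides most of the dial in the top view, but the 3 N force shows the post is being pushed. I'll continue the arc, trimming radius and height a little.

```bash
python3 -m creep '[{"translation":[-0.01,-0.073,0.01],"delta_rot":[0,0,-0.07],"hand":0},{"translation":[-0.02,-0.145,0.02],"delta_rot":[0,0,-0.14],"hand":0},{"translation":[-0.043,-0.216,0.03],"delta_rot":[0,0,-0.209],"hand":0},{"translation":[-0.07,-0.287,0.03],"delta_rot":[0,0,-0.279],"hand":0},{"translation":[-0.093,-0.356,0.03],"delta_rot":[0,0,-0.349],"hand":0},{"translation":[-0.12,-0.423,0.03],"delta_rot":[0,0,-0.419],"hand":0},{"translation":[-0.152,-0.488,0.03],"delta_rot":[0,0,-0.489],"hand":0},{"translation":[-0.188,-0.551,0.03],"delta_rot":[0,0,-0.559],"hand":0},{"translation":[-0.229,-0.611,0.03],"delta_rot":[0,0,-0.628],"hand":0},{"translation":[-0.273,-0.668,0.03],"delta_rot":[0,0,-0.698],"hand":0}]' && python3 -c "
from h import *
st(); arc(60)"
```

```text
time: 4.9
position: [0.5584, 0.0055, 0.0728]
ee_rot: [3.138, -0.001, 1.046]
ft_force: [2.0, -2.1, 2.0]
gripper_width: -0.003
gripper_force: 1.8
t 4.9 p [0.5584 0.0055 0.0728] yaw 59.9 ang 59.5 r 0.054 F [ 2.  -2.1  2. ] w -0.003 q [ 0.14  0.61 -0.36  1.92  0.34  0.66 -0.95]
tr [-0.04  -0.009  0.017] rot [ 0.004 -0.001 -0.001]
```

```bash
python3 -m creep '[{"translation":[-0.01,-0.073,0],"delta_rot":[0,0,-0.07],"hand":0},{"translation":[-0.02,-0.145,0],"delta_rot":[0,0,-0.14],"hand":0},{"translation":[-0.043,-0.216,0],"delta_rot":[0,0,-0.209],"hand":0},{"translation":[-0.07,-0.287,0],"delta_rot":[0,0,-0.279],"hand":0},{"translation":[-0.093,-0.356,0],"delta_rot":[0,0,-0.349],"hand":0},{"translation":[-0.12,-0.423,0],"delta_rot":[0,0,-0.419],"hand":0},{"translation":[-0.152,-0.488,0],"delta_rot":[0,0,-0.489],"hand":0},{"translation":[-0.188,-0.551,0],"delta_rot":[0,0,-0.559],"hand":0},{"translation":[-0.229,-0.611,0],"delta_rot":[0,0,-0.628],"hand":0},{"translation":[-0.273,-0.668,0],"delta_rot":[0,0,-0.698],"hand":0}]' && python3 -c "
from h import *
st(); arc(100)"
```

```text
time: 5.9
position: [0.5229, 0.0114, 0.0728]
ee_rot: [3.137, 0.001, 1.745]
ft_force: [3.1, 0.9, 1.2]
gripper_width: 0.002
gripper_force: 1.7
t 5.9 p [0.5229 0.0114 0.0728] yaw 100.0 ang 98.8 r 0.053 F [3.1 0.9 1.2] w 0.002 q [ 0.26  0.6  -0.56  2.01  0.51  0.66 -0.45]
tr [-0.019 -0.022  0.017] rot [ 0.005  0.001 -0.001]
```

```bash
python3 -m creep '[{"translation":[-0.01,-0.073,0],"delta_rot":[0,0,-0.07],"hand":0},{"translation":[-0.02,-0.145,0],"delta_rot":[0,0,-0.14],"hand":0},{"translation":[-0.043,-0.216,0],"delta_rot":[0,0,-0.209],"hand":0},{"translation":[-0.06,-0.287,0],"delta_rot":[0,0,-0.279],"hand":0},{"translation":[-0.083,-0.356,0],"delta_rot":[0,0,-0.349],"hand":0},{"translation":[-0.11,-0.423,0],"delta_rot":[0,0,-0.419],"hand":0},{"translation":[-0.142,-0.488,0],"delta_rot":[0,0,-0.489],"hand":0},{"translation":[-0.178,-0.551,0],"delta_rot":[0,0,-0.559],"hand":0},{"translation":[-0.219,-0.611,0],"delta_rot":[0,0,-0.628],"hand":0},{"translation":[-0.263,-0.668,0],"delta_rot":[0,0,-0.698],"hand":0}]' && python3 -c "
from h import *
st(); arc(140)
im=read_camera('top')[205:330,305:435,::-1]
im2=read_camera('scene')[170:270,240:370,::-1]
f=lambda i:cv2.resize(i,(400,int(400*i.shape[0]/i.shape[1])),interpolation=cv2.INTER_CUBIC)
a,b=f(im),f(im2); b=cv2.copyMakeBorder(b,0,a.shape[0]-b.shape[0],0,0,0)
cv2.imwrite('pics/c3.png',np.hstack([a,b]))"
```

```text
time: 6.9
position: [0.4919, -0.0071, 0.0726]
ee_rot: [3.139, 0.003, 2.443]
ft_force: [1.9, 2.9, 0.7]
gripper_width: 0.002
gripper_force: 1.7
t 6.9 p [ 0.4919 -0.0071  0.0726] yaw 140.0 ang 139.0 r 0.0518 F [1.9 2.9 0.7] w 0.002 q [ 0.42  0.62 -0.75  2.08  0.67  0.69  0.1 ]
tr [ 0.005 -0.018  0.013] rot [ 0.003  0.003 -0.   ]
```

View pics/c3.png

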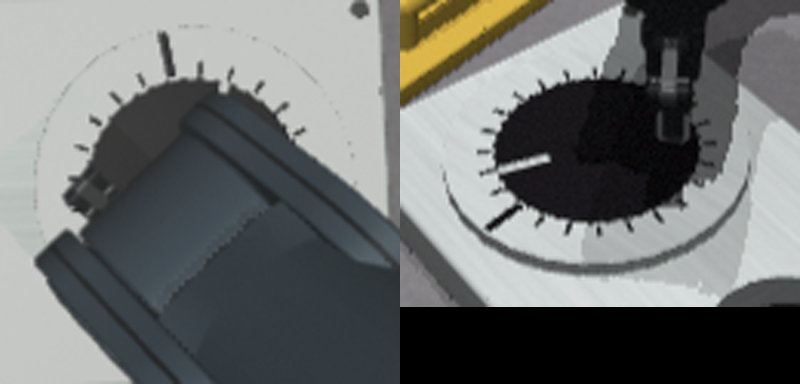

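The scene pane shows the index end at (272.2,225.9) and the long line's inner end at (279,237) in full-frame pixels, so about 35° is left.

```bash
python3 -c "
from h import *
c=camera_info('scene')
for n,u,v,z in [('idx',272.2,225.9,.059),('idxin',288.7,221.3,.059),('tin',279,237,.057),('tout',268.8,244.2,.057)]:
    d=ray(c,u,v,z)[:2]-C; print(n,np.hypot(*d).round(4),np.degrees(np.arctan2(d[1],d[0])).round(1))"
```

```text
idx 0.0685 -11.8
idxin 0.0328 -9.7
tin 0.0738 15.0
tout 0.1009 13.8
```

```bash
python3 -m creep '[{"translation":[-0.003,-0.073,0],"delta_rot":[0,0,-0.07],"hand":0},{"translation":[-0.01,-0.145,0],"delta_rot":[0,0,-0.14],"hand":0},{"translation":[-0.02,-0.216,0],"delta_rot":[0,0,-0.209],"hand":0},{"translation":[-0.035,-0.287,0],"delta_rot":[0,0,-0.279],"hand":0},{"translation":[-0.05,-0.34,0],"delta_rot":[0,0,-0.33],"hand":0},{"translation":[-0.05,-0.34,0],"delta_rot":[0,0,-0.33],"hand":0}]' && python3 -c "
from h import *
st(); arc(160)
im=read_camera('top')[205:330,305:435,::-1]
im2=read_camera('scene')[170:270,240:370,::-1]
f=lambda i:cv2.resize(i,(400,int(400*i.shape[0]/i.shape[1])),interpolation=cv2.INTER_CUBIC)
a,b=f(im),f(im2); b=cv2.copyMakeBorder(b,0,a.shape[0]-b.shape[0],0,0,0)
cv2.imwrite('pics/c4.png',np.hstack([a,b]))"
```

```text
time: 7.6
position: [0.4824, -0.022, 0.072]
ee_rot: [3.14, 0.002, 2.769]
ft_force: [2.8, 2.6, 1.5]
gripper_width: 0.001
gripper_force: 1.5
t 7.6 p [ 0.4824 -0.022   0.072 ] yaw 158.7 ang 158.7 r 0.0522 F [2.8 2.6 1.5] w 0.001 q [ 0.51  0.63 -0.84  2.1   0.73  0.72  0.38]
tr [-0.004 -0.024 -0.   ] rot [ 0.001  0.002 -0.023]
```

View pics/c4.png

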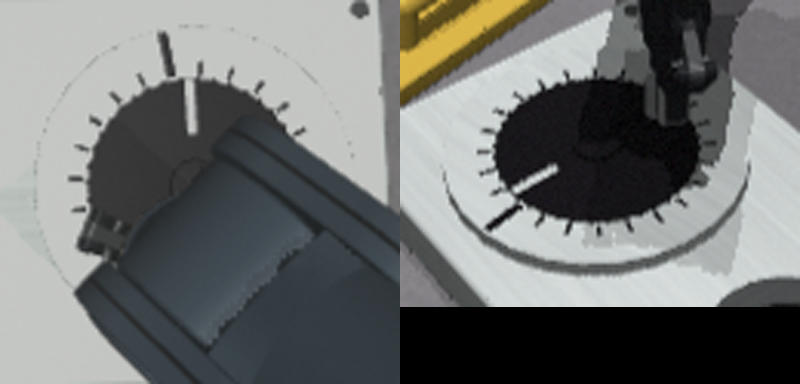

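The top pane puts the index end at (366.8,231.0), about 3.1° against the line's 12.2°, so about 9° is left.

```bash
python3 -m creep '[{"translation":[-0.001,-0.05,0],"delta_rot":[0,0,-0.05],"hand":0},{"translation":[-0.005,-0.1,0],"delta_rot":[0,0,-0.1],"hand":0},{"translation":[-0.011,-0.155,0],"delta_rot":[0,0,-0.15],"hand":0},{"translation":[-0.011,-0.155,0],"delta_rot":[0,0,-0.15],"hand":0},{"translation":[-0.011,-0.155,0],"delta_rot":[0,0,-0.15],"hand":0}]' && python3 -c "
from h import *
st()
im=read_camera('top')[205:305,315:425,::-1]
cv2.imwrite('pics/c5.png',cv2.resize(im,None,fx=6,fy=6,interpolation=cv2.INTER_CUBIC))"
```

```text
time: 8.2
position: [0.479, -0.0293, 0.0714]
ee_rot: [3.142, 0.0, 2.919]
ft_force: [1.7, 2.7, 1.5]
gripper_width: -0.0
gripper_force: 1.4
t 8.2 p [ 0.479  -0.0293  0.0714] yaw 167.2 ang 167.4 r 0.0533 F [1.7 2.7 1.5] w -0.0 q [ 0.55  0.65 -0.88  2.11  0.76  0.74  0.52]
```

View pics/c5.png

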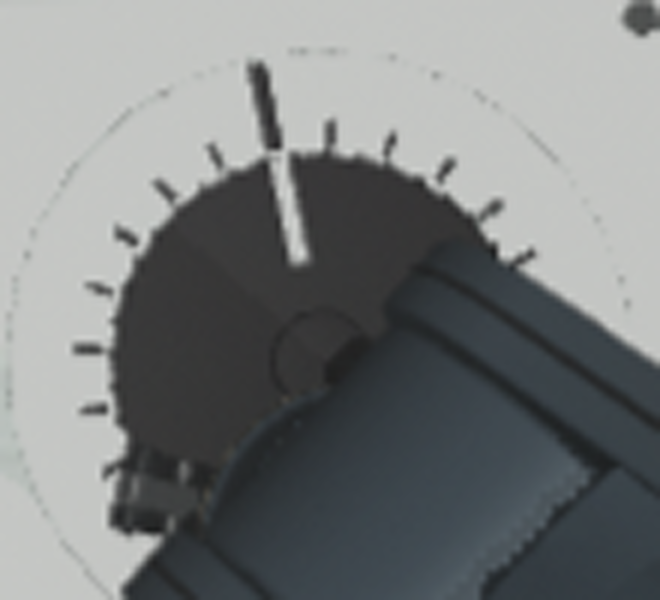

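The index end at (278,157) meets the long line at (275,150), both near 12.3° about the hub (322,360). Back off the post, then up.

```bash
python3 -m creep '[{"translation":[0.02,0.15,0],"delta_rot":[0,0,0],"hand":0},{"translation":[0.03,0.3,0],"delta_rot":[0,0,0],"hand":0},{"translation":[0.03,0.3,0],"delta_rot":[0,0,0],"hand":0},{"translation":[0.03,0.3,-0.5],"delta_rot":[0,0,0],"hand":0},{"translation":[0.03,0.3,-1.2],"delta_rot":[0,0,0],"hand":0},{"translation":[0.03,0.3,-2],"delta_rot":[0,0,0],"hand":0},{"translation":[0.03,0.3,-2.8],"delta_rot":[0,0,0],"hand":0},{"translation":[0.03,0.3,-3],"delta_rot":[0,0,0],"hand":0},{"translation":[0.03,0.3,-3],"delta_rot":[0,0,0],"hand":0},{"translation":[0.03,0.3,-3],"delta_rot":[0,0,0],"hand":0}]' && python3 -c "
from h import *
st()
a=read_camera('top')[190:345,205:515,::-1]
cv2.imwrite('pics/c6.png',cv2.resize(a,None,fx=2.5,fy=2.5,interpolation=cv2.INTER_CUBIC))"
```

```text
time: 9.25
position: [0.48, -0.0151, 0.2202]
ee_rot: [-3.141, -0.001, 2.921]
ft_force: [0.8, -0.1, -0.3]
gripper_width: 0.001
gripper_force: 0.0
t 9.25 p [ 0.48   -0.0151  0.2202] yaw 167.4 ang 153.1 r 0.0572 F [ 0.8 -0.1 -0.3] w 0.001 q [ 0.69  0.46 -1.08  1.93  0.47  1.04  0.75]
```

View pics/c6.png

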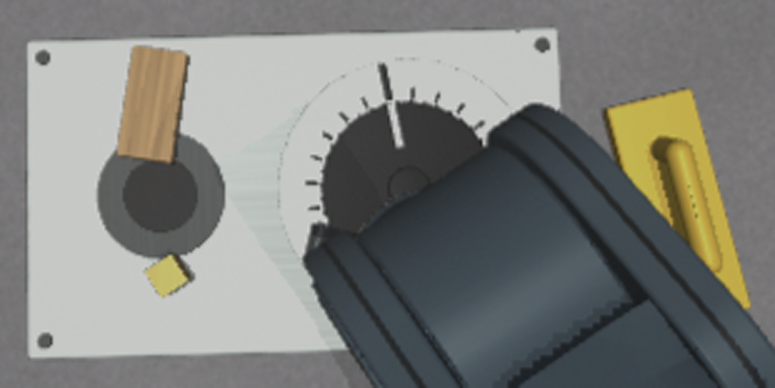

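The index, at (390,102), still lines up with the long line at (388,98). The bystanders are unmoved and the arm is clear at 0.22 m.

```bash
python3 -c "
from station import *
print(close_job())"
```

```text
the job is handed in; nothing more can be done
None
```

I pushed the dial about 169° anticlockwise until its index mark lined up with the long scale line (within about 1° in the last top view), moved the arm clear with the bystanders looking unmoved, and handed the job in; no verdict was shown.

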